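# Load the gift-tag printer and switch it on under its lip

### The arm

A 6-joint arm with a two-finger parallel gripper is mounted at the origin on the work surface. World frame = base frame: x ahead of the robot, y to its left, z up, the work surface at z = 0. Lengths are in m, angles in rad, forces in N, time in s.
With the tool pointing down it reaches from about 0.3 to 0.825 m from the base axis. Payload 5.4 kg.
Tool frame: the origin (TCP) lies at the very end of the fingers, on their centre line; the grasp point (between the pads) lies 19 mm behind it; z points along the fingers, x is the direction in which the jaws open and shut, and the axes are right-handed (so a half turn about z gives the same grasp; the last joint's range is limited). The gripper opens to 92 mm and grips with 3 to 60 N. Pads are 20 mm wide; open, the fingers measure 128 mm over their backs; the gripper's body (75 mm by 189 mm) begins 69 mm behind the grasp point.
Start: joints at [0.904, 0.158, 1.597, -0, 1.386, -0.21], TCP at [0.254, 0.516, 0.215] pointing down, gripper open.
Joint ranges: [-2.91, 2.91], [-0.94, 2.29], [0.18, 2.7], [-1.29, 4.43], [0.17, 2.64], [-3, 3]. Speed limits (rad/s): [2.57, 2.57, 3.14, 3.14, 3.14, 3.14].

### API

Orientations are given as a rotation vector (axis times angle).
In Python, from workcell import bot gives the robot as it stands. Calls block until the motion is done:
- bot.goto(position, orientation): joint-space move of the TCP to a pose.
- bot.line_to(position, rot=None, max_speed=0.15): straight line of the TCP; rot=None keeps the orientation; max_speed is the mean speed in m/s.
- bot.set_joints(angles): joint-space move.
- bot.set_gripper(opening, newtons=None): opening from 0.0 (shut) to 1.0 (fully open); newtons is the grip in N (None keeps the last); returns when the fingers have stopped.
- bot.hold(seconds).
- bot.inverse_kinematics(position, orientation): joint angles nearest the present ones, or None.
- bot.read_camera(name): name is "scene" or "top"; returns a dict with "pixels" (480x640x3 uint8, blue, green, red), "fx", "fy", "cx", "cy" (pixels), "k1" (the pictures are not rectified: a ray, as slopes to the right and down, at radius r is drawn at 1 + k1 r^2 times it, then the intrinsics apply), "R" (3x3) and "t" (3): a world point X has camera coordinates R X + t. Camera axes: x right, y down, z forward; pixel columns grow to the right and rows downward; lengths in m; the calibration is good to about 2 mm. A picture is of the moment at which its call begins. There is no depth.
A pose or a line that the arm cannot do raises bot.MotionError and nothing moves.
- bot.job_done(): hands the job in, once; it reports no verdict.
Readings, each from a call of its own:
- bot.current_clock(): time.
- bot.current_joints(): joint angles.
- bot.current_joint_vel(): joint speeds.
- bot.current_effort(): joint torques, N m.
- bot.current_ee_pos(): TCP position.
- bot.current_tool_rot(): TCP orientation.
- bot.current_contact_force(): force on the tool from outside, world axes, zero at the start.
- bot.current_ft_torque(): the same for the moment, N m.
- bot.current_opening(): opening from 0.0 (shut) to 1.0 (fully open).
Only numpy, scipy, OpenCV 4.12 (cv2) and the standard library are available. Lean on these libraries where they do the work, as an engineer would, in place of code of your own. Each camera call takes 0.05 s, during which the arm holds its last target. There are 200 camera calls.

### The job

Get the tag printer ready for green tags: slide the green-tag cassette, nose first and kept upright, into the bay at the foot of the printer's front until it is fully home against its stop, and then, with the cassette in, switch the printer on by pressing up, from below, the hanging end of the red rocker that sits under the printer's front lip until it is fully over. Leave the white-tag cassette and everything else on the bench where it stands.

Things in the scene. Friction and masses are not known exactly. Their poses are not given: they have to be found in the camera images.
- printer: Fixed desktop tag printer, grey, white top, black lip; 340 deep (x) x 200 wide (y) x 205 high; place and turn vary. Origin: centre of its underside on the bench; x points from its front into the machine, z up. Upright front face at x = -170. Low in it the bay for the cassette; above, the lip with the rocker under it. All 'printer x, y, z' below are in mm in this frame.
- bay_mouth (a point): Middle of the bay's mouth at bench level in the front face (printer x = -170, y = -40, z = 0), axes as the printer's. The bay is a straight slot 64 wide (printer y -72 to -8), 50 high, without a floor: the cassette slides on the bench. Two black guide ears, 30 high, flare from the mouth's sides to 20 in front of the face, 90 apart at their tips.
- bay_stop (a point): Middle of the bay's hidden end stop at bench level (printer x = -25, y = -40, z = 0), 145 behind the front face; the cassette's nose meets it when fully home.
- lip_edge (a point): On the black lip's front edge, underside (printer x = -206, y = 50, z = 146). The lip sticks out 36 from the front face over the printer's full width, printer z 146 to 168; above it the front slopes back to z = 205 at x = -125. The green pilot lamp on the lip's top, 17 behind the edge, lies straight above the rocker's pivot.
- rocker_end (a point): Underside of the rocker 3 from its hanging (+y) end. Red rocker, 46 long along printer y, 18 wide (printer x -198 to -180: 8 behind the lip's edge), 8 thick, pivot at printer (-189, 50, 126). Off: this end's underside at z = 117, the other end's at 127; on: the reverse. It hangs in a black housing 16 x 48, bottom at z = 136; nothing else is under the lip.
- power (a joint): The rocker's angle, rad: 0 = off (its +y end hangs), 0.44 = on (that end pushed up). It is stiff (about 3 N upward at the hanging end, which rises about 9 mm), has no spring and stays where it is left, so push it all the way.
- green_cassette: Loose open black cassette with a stack of bright green tags, 170 long (x) x 60 wide (y), side walls 32 high and 3 thick, about 0.15 to 0.31 kg. Origin: centre of underside; x points to the nose (end wall 24 high). Raised back wall at x = -85, 42 high. Tags from x = -55 to 78, to z = 26. Starts flat in one of two places (may be swapped with the white one), turn varies.
- green_nose (a point): Middle of the lower edge of the green cassette's nose (cassette x = 85, z = 0), axes as the cassette's. When home it is on the bay's stop, cassette x along printer x, and the back wall's outer face is 25 in front of the printer's front face, which is 11 inside the lip's front edge.
- white_cassette: The same cassette filled with white tags; to be left alone. Origin and axes as for the green one.
- ribbon: Roll of red ribbon lying flat, 68 across, 25 high, beside the way into the bay. Origin: centre of its underside; z up. Leave alone.
- glue_jar: Squat white glue jar with orange cap, 64 across, 70 high, by the printer's front corner on its -y side. Origin: centre of its underside; z up. Leave alone.
- spray_bottle: Whitish bottle with blue cap, 60 across, 190 high, in front of and beside the printer on its +y side. Origin: centre of its underside; z up. Leave alone.
- pen_pot: White pot with pens, 76 across, pot 95 high, pens to 150. Origin: centre of its underside; z up. Leave alone.
- gift_box: Closed green gift box with white band and bow, 104 x 134, 53 high, bow to 67. Origin: centre of its underside; z up. Leave alone.
- tape_dispenser: Black desk tape dispenser, 150 long (its x) x 64 wide, 90 high. Origin: centre of its underside; z up. Leave alone.
- stapler: Blue stapler, 140 long (its x) x 36 wide, 45 high. Origin: centre of its underside; z up. Leave alone.

How it is judged:
By the outcome, as a careful person would: the job done as asked, in the order asked, and still so for the second after the job is handed in, with the robot touching nothing.
It also fails if it takes over 58 s, if anything falls off the work surface, if the arm or the gripper's body presses on something with over 40 N, if the wrist force passes 120 N, or if a joint passes its speed limit or range.

## Working session

There is one attempt and no reset: what is moved stays moved. The work goes in short steps, each a Python script; the robot and the scene stay as the last script left them, time stands still between calls to the robot, and variables do not carry over. Pictures are saved under pics/ and viewed, about 8 in all and at most 12, crops included, and the job is handed in when it is done.

```bash
mkdir -p pics; ls; python3 - <<'E'
from workcell import bot
import cv2
for n in ("scene","top"):
    c=bot.read_camera(n); cv2.imwrite(f"pics/{n}0.png",c["pixels"])
    print(n,c["fx"],c["fy"],c["cx"],c["cy"],c["k1"],c["R"],c["t"])
E
```

```text
pics
scene 506.64346842496144 506.64346842496144 313.7901611651482 234.34011483446798 0.022606193412396315 [[-0.65504495  0.75558617 -0.00237928]
 [ 0.4833395   0.41659996 -0.76995286]
 [-0.58077452 -0.50550373 -0.63809634]] [ 0.36177033 -0.18798946  1.53358196]
top 473.4577462872866 473.4577462872866 319.1784699961169 237.31372151405137 0.020380564821716254 [[-0.01635744 -0.99981897 -0.00971954]
 [-0.98486891  0.01778866 -0.17238561]
 [ 0.1725273   0.00675268 -0.98498159]] [0.02045661 0.59158644 1.06901534]
```

View pics/scene0.png

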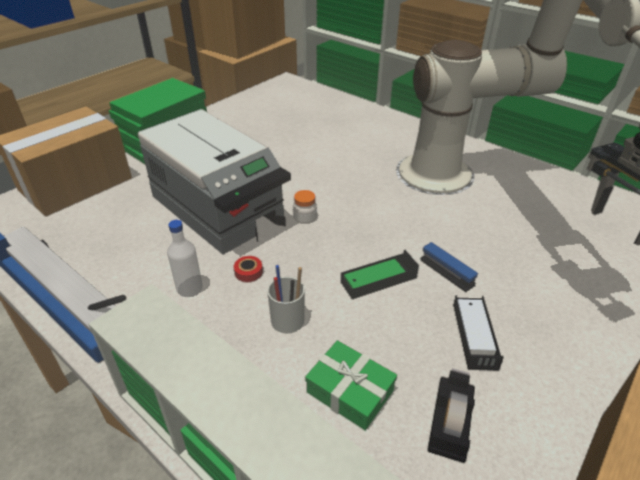

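View pics/top0.png

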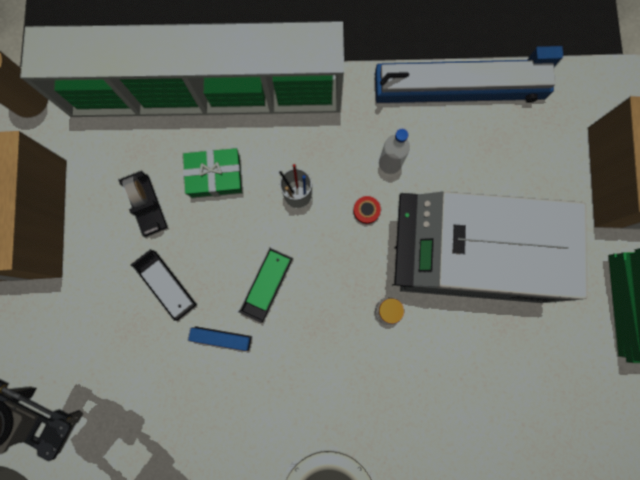

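The top view shows the green cassette at about (266,285), with its back end near (253,313) and its nose near (280,255). The printer's front faces image-left, with the lip edge running (400,193) to (396,287) and the lamp at (407,215). The ribbon is at (367,209), the jar cap at (391,311) and the stapler at (220,339). I'll fit poses and check them with overlays.

```bash
cat > h.py <<'E'
import numpy as np, cv2
from workcell import bot
from scipy.optimize import least_squares
from scipy.spatial.transform import Rotation as Ro
def cam(n):
    c=bot.read_camera(n); c["K"]=np.array([[c["fx"],0,c["cx"]],[0,c["fy"],c["cy"]],[0,0,1]]); c["d"]=np.array([c["k1"],0,0,0.]); return c
def proj(c,X): return cv2.projectPoints(np.asarray(X,float).reshape(-1,1,3),cv2.Rodrigues(np.array(c["R"]))[0],np.array(c["t"],float),c["K"],c["d"])[0][:,0]
def back(c,uv,z):
    p=cv2.undistortPoints(np.asarray(uv,float).reshape(-1,1,2),c["K"],c["d"])[:,0]
    R=np.array(c["R"]); o=-R.T@c["t"]; r=np.c_[p,np.ones(len(p))]@R
    return o+r*((z-o[2])/r[:,2])[:,None]
def tf(p,L):  # p=(x,y,yaw), L local pts in mm
    L=np.asarray(L,float).reshape(-1,3)/1e3; c,s=np.cos(p[2]),np.sin(p[2])
    return np.c_[p[0]+c*L[:,0]-s*L[:,1],p[1]+s*L[:,0]+c*L[:,1],L[:,2]]
def fit(obs,p0): # obs: list of (cam, local pts, pixels)
    f=lambda p:np.concatenate([(proj(c,tf(p,L))-np.array(u)).ravel() for c,L,u in obs])
    r=least_squares(f,p0,loss="soft_l1"); return r.x,r.fun
def box(x0,x1,y0,y1,z): return [[x0,y0,z],[x1,y0,z],[x1,y1,z],[x0,y1,z]]
def greentags(c,ctr,rad=70):
    h=cv2.cvtColor(c["pixels"],cv2.COLOR_BGR2HSV); m=cv2.inRange(h,(45,120,60),(80,255,255))
    w=np.zeros_like(m); cv2.circle(w,tuple(int(v) for v in ctr),rad,255,-1); m&=w
    k=cv2.findContours(m,cv2.RETR_EXTERNAL,cv2.CHAIN_APPROX_NONE)[0]; return max(k,key=cv2.contourArea)[:,0].astype(float)
def cassette(c,ctr,guess,rad=45): # origin,yaw from tag rectangle at z=26
    P=back(c,greentags(c,ctr,rad),.026)[:,:2]*1e3
    (cx,cy),(w,h),a=cv2.minAreaRect(P.astype(np.float32)); a=np.radians(a if w>h else a+90)
    a+=np.pi*np.round((guess-a)/np.pi)
    return np.array([cx/1e3-.0115*np.cos(a),cy/1e3-.0115*np.sin(a),a]),(w,h)
def crop(c,polys,x,y,w,h,s):
    im=cv2.resize(c["pixels"][y:y+h,x:x+w],None,fx=s,fy=s,interpolation=cv2.INTER_CUBIC)
    for P,col in polys:
        q=((proj(c,P)-[x,y]+.5)*s-.5); cv2.polylines(im,[np.round(q).astype(np.int32)],True,col,1,cv2.LINE_AA)
    return im
E
cat > m1.py <<'E'
from h import *
t=cam("top"); s=cam("scene")
g,wh=cassette(t,(266,285),.0); print("green",g,wh)
top=box(-125,170,-100,100,205)
lip=[[-206,100,168],[-206,-100,168]]
pt,rt=fit([(t,top+lip,[(440,290),(583,298),(584,200),(443,193),(400,194),(396,287)])],[.45,-.3,-1.6])
print(pt,rt.round(1)); np.save("p.npy",pt); np.save("g.npy",g)
for n,c,xy,ctr in (("t",t,(0,0),(367,209)),):
  for nm,px,z in (("ribbon",(367,209),.025),("jar",(391,311),.07),("bottle",(402,135),.19),("pot",(297,187),.095)): print(nm,back(c,[px],z)[0].round(3))
B=(255,0,0);R=(0,0,255);Y=(0,255,255)
pp=[(tf(pt,top),B),(tf(pt,box(-206,-170,-100,100,146)),R),(tf(pt,box(-206,-190,-100,100,168)),B),(tf(pt,box(-170,170,-100,100,0)),Y),(tf(pt,box(-198,-180,27,73,122)),Y),(tf(pt,box(-171,-170,-72,-8,0)+[[-170,-8,50],[-170,-72,50]]),Y)]
gg=[(tf(g,box(-85,85,-30,30,0)),R),(tf(g,box(-85,85,-30,30,32)),Y)]
a=crop(t,pp+gg,225,180,200,150,2); a=crop(t,pp+gg,235,175,200,150,4)
b=crop(s,pp+gg,130,100,200,150,4)
cv2.imwrite("pics/a.png",a);cv2.imwrite("pics/b.png",b)
E
python3 m1.py
```

```text
green [ 0.48536069  0.14002818 -0.44494884] (53.692054748535156, 136.11561584472656)
[ 0.54606726 -0.36111416 -1.64969391] [-0.5 -1.   7.5  0.6  3.   0.  -1.7 -1.1 -0.8  0.3 -0.1  0.7]
ribbon [ 0.665 -0.108  0.025]
jar [ 0.417 -0.149  0.07 ]
bottle [ 0.787 -0.172  0.19 ]
pot [0.703 0.059 0.095]
```

View pics/a.png

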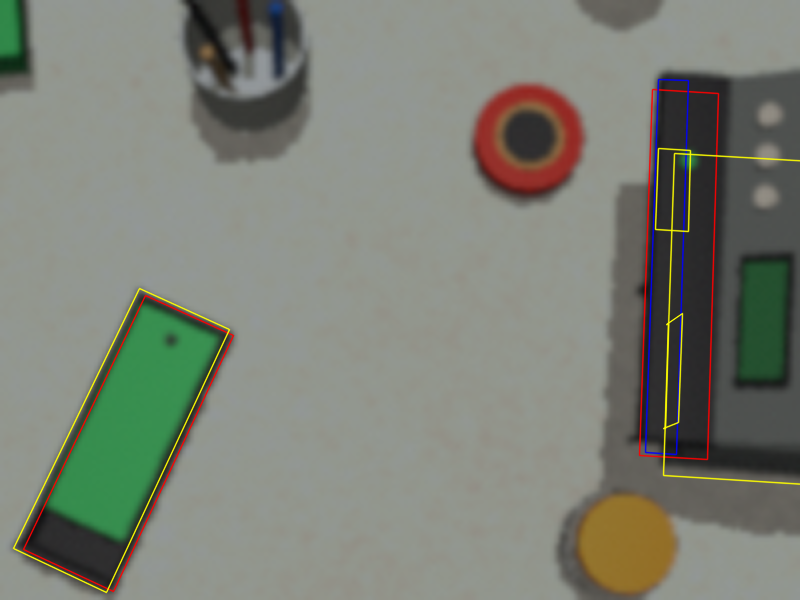

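View pics/b.png

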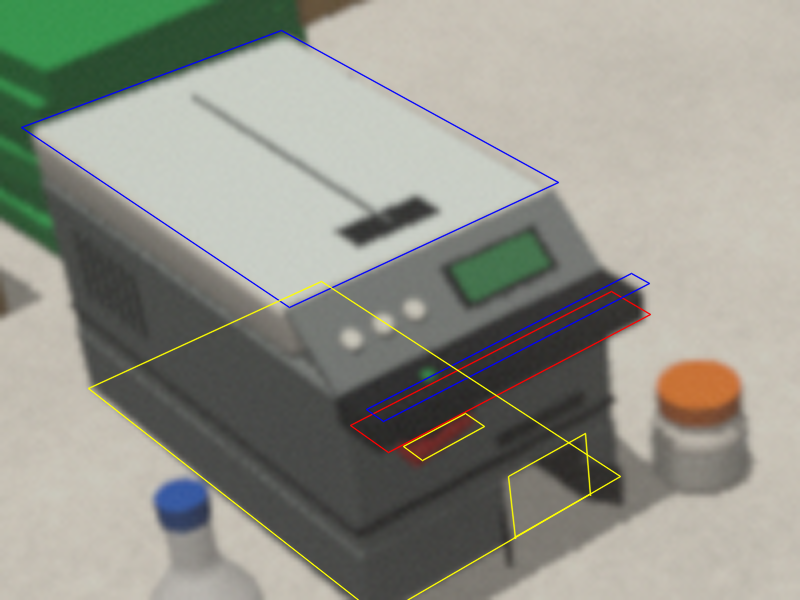

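The cassette overlay fits well, and the tag rectangle measures 136x54 as it should. The printer fit is still a few px off in the scene view (lip right end about (643,308) in the crop against a predicted (650,314)). I'll take a brightened zoom for better picks.

```bash
python3 - <<'E'
from h import *
t=cam("top"); s=cam("scene")
for c in (t,s): c["pixels"]=(255*(c["pixels"]/255.)**.5).astype(np.uint8)
a=crop(s,[],205,155,104,115,5); b=crop(t,[],388,186,70,115,4)
im=np.zeros((575,800,3),np.uint8); im[:a.shape[0],:520]=a; im[:460,520:]=b[:460,:280]
for i in range(0,800,50): cv2.putText(im,str(i),(i,572),0,.3,(0,255,255),1); im[565:570,i]=(0,255,255)
cv2.imwrite("pics/c.png",im)
E
```

```text
(no output)
```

View pics/c.png

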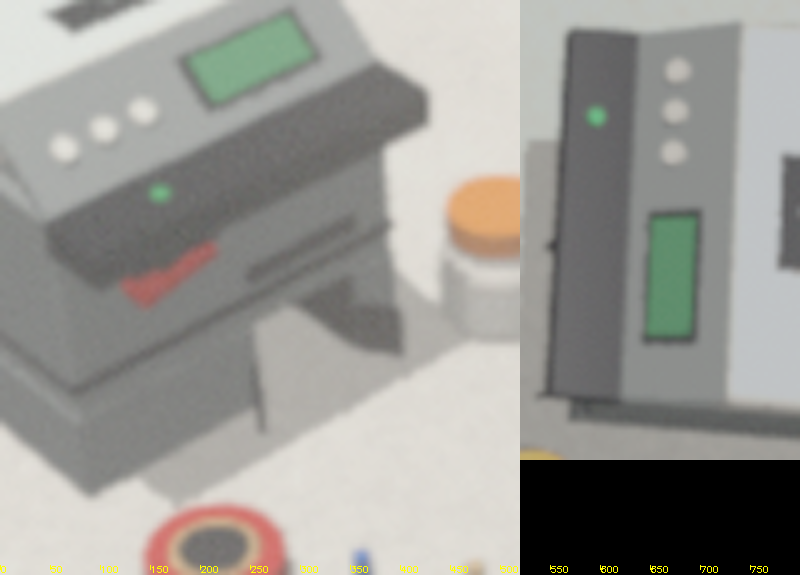

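Picks in the zoom. Scene part: front base corner (90,493), ear tips at (263,430) and (403,355), lip's right end (428,124)/(428,95), lamp (161,194). Top part: lip corners (568,32)/(551,393), top edge (741,24)/(727,403), lamp (597,116), ear tips (552,245)/(543,394).

```bash
cat > m2.py <<'E'
from h import *
t=cam("top"); s=cam("scene")
S=lambda q:(np.array(q)+.5)/5-.5+[205,155]
T=lambda q:(np.array(q)-[520,0]+.5)/4-.5+[388,186]
Ls=[[-170,100,0],[-189,50,169],[-206,-100,146],[-206,-100,168],[-206,100,146],[-190,5,0],[-190,-85,0]]
us=S([(90,493),(161,194),(428,124),(428,95),(100,290),(263,430),(403,355)])
Lt=[[-189,50,169],[-206,100,168],[-206,-100,168],[-125,100,205],[-125,-100,205],[-190,5,30],[-190,-85,30]]
ut=T([(597,116),(568,32),(551,393),(741,24),(727,403),(552,245),(543,394)])
for n,o in (("both",[(s,Ls,us),(t,Lt,ut)]),("s",[(s,Ls,us)]),("t",[(t,Lt,ut)])):
    p,r=fit(o,[.546,-.361,-1.65]); print(n,p.round(4),r.reshape(-1,2).round(1).tolist())
    if n=="both": np.save("p.npy",p); print("mouth",tf(p,[-170,-40,0]),"rock",tf(p,[-189,70,117]))
E
python3 m2.py; cat g.npy >/dev/null
```

```text
both [ 0.5472 -0.3615 -1.6679] [[-0.2, 0.8], [-0.2, -0.6], [0.8, -0.3], [0.5, -2.1], [-0.4, 0.6], [0.5, -0.0], [-0.7, -0.3], [0.2, 0.7], [0.6, -1.5], [-0.1, 1.3], [-0.5, -1.3], [-0.6, 0.8], [0.1, -0.7], [0.3, -0.5]]
mouth [[ 0.5239091 -0.1884051  0.       ]] rock [[ 0.63523318 -0.18016201  0.117     ]]
s [ 0.5466 -0.3611 -1.6731] [[-0.3, 0.8], [-0.3, -0.5], [0.9, -0.1], [0.6, -1.9], [-0.6, 0.7], [0.5, 0.1], [-0.6, -0.1]]
t [ 0.5473 -0.3615 -1.6658] [[0.2, 0.9], [0.5, -1.3], [-0.0, 1.5], [-0.6, -1.2], [-0.5, 0.9], [0.1, -0.5], [0.4, -0.3]]
```

The two cameras agree to about 1 mm and 0.5°. Next I check reachability for the grasp (tilted 30° away from the printer), the insertion, the push and the rocker press.

```bash
cat >> h.py <<'E'
def rot(a,th,flip=False,roll=0.): # fingers point along heading a, th from straight down (rad)
    f=np.array([np.cos(a),np.sin(a),0]); l=np.array([-np.sin(a),np.cos(a),0])*(-1 if flip else 1)
    z=np.sin(th)*f-np.array([0,0,np.cos(th)]); R=np.c_[l,np.cross(z,l),z]
    return (Ro.from_matrix(R)*Ro.from_rotvec([0,0,roll])).as_rotvec()
def P(x,y,z): return tf(np.load("p.npy"),[x,y,z])[0]
E
python3 - <<'E'
from h import *
g=np.load("g.npy"); p=np.load("p.npy"); t=np.radians
ik=lambda x,r:(lambda q:None if q is None else np.round(q,2).tolist())(bot.inverse_kinematics(list(x),list(r)))
for fl in (0,1):
    print("grasp",fl,ik([g[0],g[1],.01],rot(g[2],t(30),fl)),"pre",ik(P(-300,-40,.07e3),rot(p[2],t(30),fl)),"ins",ik(P(-212,-40,11),rot(p[2],t(30),fl)),"push",ik(P(-204,-40,20),rot(p[2],t(30),fl)))
for th in (60,75,90,105):
  for da in (-30,0,30,60):
    for fl in (0,1):
      q=ik(P(-186,80,112),rot(p[2]+t(da),t(th),fl)); 
      if q: print(th,da,fl,q)
E
```

```text
grasp 0 [0.25, 0.1, 2.23, -0.72, 0.5, -0.29] pre [-0.03, 0.35, 1.77, -0.58, 1.13, 0.35] ins [-0.2, 0.41, 1.83, -0.66, 0.95, 0.3] push [-0.21, 0.39, 1.84, -0.65, 0.96, 0.28]
grasp 1 [0.25, 0.1, 2.23, -0.72, 0.5, 2.85] pre [-0.03, 0.35, 1.77, -0.58, 1.13, -2.79] ins [-0.2, 0.41, 1.83, -0.66, 0.95, -2.84] push [-0.21, 0.39, 1.84, -0.65, 0.96, -2.86]
60 -30 0 [-0.1, 1.02, 0.9, -0.88, 1.81, 0.58]
60 -30 1 [-0.1, 1.02, 0.9, -0.88, 1.81, -2.56]
60 0 0 [-0.04, 0.72, 1.41, -1.09, 1.35, 0.52]
60 0 1 [-0.04, 0.72, 1.41, -1.09, 1.35, -2.62]
60 60 0 [-0.34, 0.19, 2.18, 3.91, 0.35, 0.97]
60 60 1 [-0.34, 0.19, 2.18, 3.91, 0.35, -2.17]
75 -30 0 [-0.06, 1.2, 0.77, -1.08, 1.95, 0.57]
75 -30 1 [-0.06, 1.2, 0.77, -1.08, 1.95, -2.58]
75 60 0 [-0.32, 0.36, 2.22, 3.56, 0.78, 1.34]
75 60 1 [-0.32, 0.36, 2.22, 3.56, 0.78, -1.8]
90 30 0 [-0.02, 0.77, 1.8, 4.33, 1.33, 1.05]
90 30 1 [-0.02, 0.77, 1.8, 4.33, 1.33, -2.1]
90 60 0 [-0.31, 0.61, 2.16, 3.47, 1.22, 1.45]
90 60 1 [-0.31, 0.61, 2.16, 3.47, 1.22, -1.69]
105 30 0 [-0.04, 0.98, 1.69, 4.18, 1.61, 1.16]
105 30 1 [-0.04, 0.98, 1.69, 4.18, 1.61, -1.99]
105 60 0 [-0.32, 0.88, 2.02, 3.43, 1.6, 1.5]
105 60 1 [-0.32, 0.88, 2.02, 3.43, 1.6, -1.64]
```

```bash
python3 - <<'E'
from h import *
g=np.load("g.npy"); p=np.load("p.npy"); T=np.radians(30)
print(bot.current_clock())
r=rot(g[2],T); bot.goto([g[0],g[1],.11],r.tolist())
bot.line_to([g[0],g[1],.010],max_speed=.15)
print("F",np.round(bot.current_contact_force(),1))
bot.set_gripper(0.,25); print("open",bot.current_opening()*92)
bot.line_to([g[0],g[1],.055],max_speed=.1)
print(bot.current_clock(),np.round(bot.current_contact_force(),1),bot.current_opening()*92)
bot.goto(P(-310,-40,55).tolist(),rot(p[2],T).tolist())
print(bot.current_clock(),bot.current_ee_pos(),P(-310,-40,55))
t=cam("top");s=cam("scene")
a=crop(t,[(tf(p,box(-170,-25,-72,-8,0)),(0,0,255)),(tf(p,[[-400,-40,0],[-170,-40,0]]),(0,255,255))],280,180,160,150,2.5)
b=crop(s,[],200,150,160,150,2.5); cv2.imwrite("pics/d.png",np.hstack([a,b]))
E
```

```text
0.4
F [ 0.2 -0.3  0.2]
open 59.80512251184138
4.0417 [ 0.  -0.8 -2.9] 60.066342611055454
4.8417 [ 0.53644851 -0.04846118  0.05365255] [ 0.53748573 -0.04906496  0.055     ]
```

View pics/d.png

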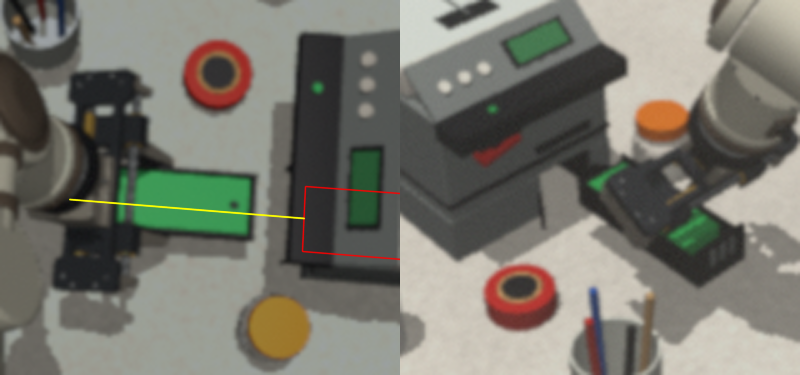

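The cassette is gripped squarely (60 mm opening), level and nose toward the bay, roughly on the axis line (yellow). The ribbon and jar are clear. Next I lower it and insert.

```bash
python3 - <<'E'
from h import *
p=np.load("p.npy"); fp=lambda:np.r_[np.round(Ro.from_euler('z',-p[2]).apply(bot.current_contact_force()),1)]
toP=lambda: (Ro.from_euler('z',-p[2]).apply(np.array(bot.current_ee_pos())-[p[0],p[1],0])*1e3).round(1)
bot.line_to(P(-310,-40,11.5).tolist(),max_speed=.1)
print(toP(),fp()); f0=fp()
for x in (-285,-270,-260,-250,-240,-230,-220,-213):
    bot.line_to(P(x,-40,11.5).tolist(),max_speed=.06); f=fp(); print(x,toP(),f)
    if np.linalg.norm(f-f0)>12: print("stop");break
print(bot.current_clock(),bot.current_opening()*92)
E
```

```text
[-310.3  -40.3   11. ] [ 0.2  0.8 -3.4]
-285 [-284.6  -40.1   11.5] [-0.1  1.2 -2.2]
-270 [-269.7  -40.1   11.5] [ 1.  -0.1 -3.3]
-260 [-259.6  -40.1   11.5] [ 0.1  0.6 -2.7]
-250 [-249.6  -40.1   11.5] [ 0.5 -0.5 -2.6]
-240 [-239.6  -40.1   11.5] [-0.7  0.  -3.8]
-230 [-229.6  -40.    11.5] [ 0.5  0.5 -2.3]
-220 [-219.6  -40.1   11.5] [ 0.6 -0.9 -2.2]
-213 [-212.7  -40.    11.5] [ 0.7  1.2 -2. ]
8.3417 60.02544681447726
```

```bash
cat >> h.py <<'E'
p_=np.load("p.npy")
fp=lambda:np.round(Ro.from_euler('z',-p_[2]).apply(bot.current_contact_force()),1)
toP=lambda:(Ro.from_euler('z',-p_[2]).apply(np.array(bot.current_ee_pos())-[p_[0],p_[1],0])*1e3).round(1)
def L(x,y,z,v=.1,r=None): bot.line_to(P(x,y,z).tolist(),rot=None if r is None else r.tolist(),max_speed=v)
E
python3 - <<'E'
from h import *
L(-213,-40,10.2,.03); bot.set_gripper(.82)
L(-270,-40,70,.15); L(-345,-40,80,.2); bot.set_gripper(0.,30); L(-345,-40,24,.15)
f0=fp(); print(toP(),f0,bot.current_clock())
L(-312,-40,24,.1)
x=-312
while x<-197:
    x+=6 if x<-222 else 2
    L(x,-40,24,.06); f=fp()-f0
    if x%4==0 or abs(f[0])>3: print(x,toP(),f.round(1))
    if f[0]<-14: print("stop"); break
print(bot.current_clock())
t=cam("top");s=cam("scene")
a=crop(t,[],320,180,130,150,3);b=crop(s,[],200,160,130,150,3); cv2.imwrite("pics/e.png",np.hstack([a,b]))
E
```

```text
[-344.9  -39.9   24.1] [ 0.3  0.3 -0.1] 11.9083
-300 [-299.8  -40.    24. ] [ 0.3 -0.7  0.7]
-288 [-287.5  -40.1   24. ] [ 0.4 -0.5 -0.4]
-276 [-275.6  -40.1   24. ] [ 0.3 -0.4 -0.8]
-264 [-263.5  -40.1   24. ] [ 0.3 -0.9 -0.6]
-252 [-251.6  -40.1   24. ] [-0.9  0.5  0. ]
-240 [-239.6  -40.1   24. ] [ 1.1 -0.7  0.5]
-228 [-227.6  -40.1   24. ] [-0.1 -1.4  0.2]
-220 [-219.9  -40.    24. ] [-0.3 -0.3  0.2]
-216 [-215.9  -40.    24. ] [-1.5 -0.6  0.4]
-212 [-211.8  -40.    24. ] [-1.3 -0.1 -0.6]
-208 [-207.8  -40.    24. ] [-2.  -0.1 -0.5]
-204 [-204.4  -40.    23.9] [-5.2 -1.5  1. ]
-202 [-203.9  -39.9   23.8] [-13.4  -2.    3.7]
-200 [-203.6  -39.9   23.8] [-21.4  -3.5   9.6]
stop
18.8917
```

View pics/e.png

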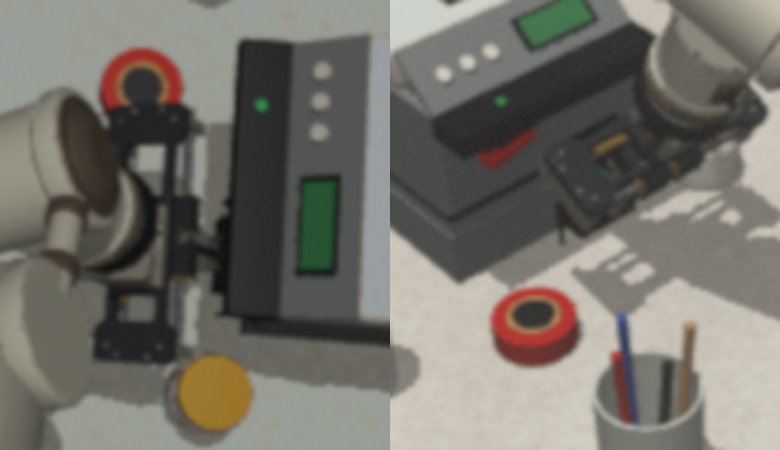

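The cassette stopped at TCP x = -204, against an expected -203.7, with the force rising sharply, so it is home. The jar and ribbon are untouched. Now I back off, take a quick look, and go to the rocker's hanging end.

```bash
python3 - <<'E'
from h import *
p=np.load("p.npy")
L(-260,-40,30,.15); L(-300,-40,150,.25); 
bot.goto(P(-245,80,170).tolist(),rot(p[2],np.radians(60)).tolist())
print(toP(),bot.current_clock())
L(-230,80,170,.15); L(-230,80,92,.12); L(-190,80,92,.08)
f0=fp(); print(toP(),f0,bot.current_clock())
for z in range(94,117):
    L(-190,80,z,.02); f=(fp()-f0).round(1); print(z,toP(),f)
    if f[2]<-16 or np.linalg.norm(f)>25: print("stop"); break
print(bot.current_clock())
L(-190,80,92,.08); L(-235,80,92,.1); L(-260,80,170,.2)
bot.goto(P(-330,-40,220).tolist(),rot(p[2],np.radians(30)).tolist())
print(bot.current_clock(),toP(),fp())
t=cam("top");s=cam("scene")
for c in (t,s): c["pixels"]=(255*(c["pixels"]/255.)**.5).astype(np.uint8)
a=crop(t,[(tf(p,box(-195,-195,-70,-10,42)),(0,0,255))],330,180,130,150,3)
b=crop(s,[(tf(p,box(-195,-195,-70,-10,42)),(0,0,255))],200,160,130,150,3); cv2.imwrite("pics/f.png",np.hstack([a,b]))
E
```

```text
[-244.5   78.4  167.1] 20.7833
[-189.7   79.9   92. ] [0.5 0.4 0.8] 22.4833
94 [-190.5   80.3   94.2] [ 0.2 -1.3 -1.5]
95 [-190.2   80.1   95. ] [-1.  -1.2 -0.9]
96 [-190.    80.1   96.1] [-1.2 -0.7 -0.1]
97 [-190.    80.    97.1] [-0.2 -0.2 -1.1]
98 [-190.    80.    98.1] [-0.5  0.7  0. ]
99 [-190.    80.1   99.1] [-0.5 -0.3 -0.5]
100 [-190.    80.1  100.1] [-1.   0.1 -0.6]
101 [-190.    80.1  101.1] [ 0.3 -0.3 -1.4]
102 [-190.    79.9  101.8] [-1.  -0.1 -0.7]
103 [-190.1   79.8  102.5] [-1.   0.  -3.6]
104 [-190.1   80.1  103.8] [-0.9  0.  -3.6]
105 [-190.1   80.3  105.1] [-1.6  0.4 -4.1]
106 [-190.1   80.3  106.2] [-1.7  1.8 -3.6]
107 [-190.1   80.2  107.2] [-3.1  2.5 -4.6]
108 [-190.1   80.2  108.2] [-2.5  3.8 -3.8]
109 [-190.    80.1  109.2] [-2.6  2.6 -4.3]
110 [-190.    80.1  110.2] [-3.2  3.1 -3.4]
111 [-190.    80.1  110.9] [-3.1  4.5 -5.2]
112 [-190.1   80.1  111.2] [-2.4  5.2 -7.8]
113 [-190.2   80.   111.3] [-2.1  6.1 -9.6]
114 [-190.3   79.9  111.5] [ -1.5   7.1 -11.8]
115 [-190.3   79.9  111.7] [ -0.3   8.  -15.3]
116 [-190.6   79.7  112. ] [ -1.3   8.4 -15.9]
28.2333
30.4833 [-329.1  -40.6  218.2] [ 0.3  0.7 -1.1]
```

View pics/f.png

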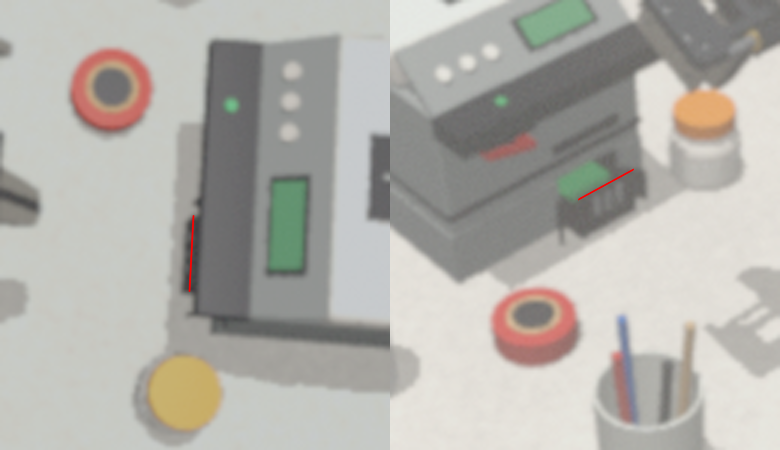

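The rocker rose 9 mm and met a hard stop, and the picture shows its red face tilted the other way. The cassette's back wall looks a few px outside the predicted home line, so I'll measure that up close.

```bash
python3 - <<'E'
from h import *
p=np.load("p.npy"); t=cam("top");s=cam("scene")
for c in (t,s): c["pixels"]=(255*(c["pixels"]/255.)**.5).astype(np.uint8)
ln=lambda x,z,y0=-70,y1=-10:tf(p,[[x,y0,z],[x,y1,z]])
po=[(ln(-195,42),(0,0,255)),(ln(-195,0),(0,0,255)),(ln(-165,26,-66,-13),(255,0,0)),(ln(-170,50),(0,255,255))]
a=crop(t,[po[0]],380,235,38,60,10);b=crop(s,po,378-130+130-130,200,42,60,10)
b=crop(s,po,250,205,42,40,10); b0=crop(s,[],250,205,42,20,10)
im=np.zeros((600,800,3),np.uint8); im[:,:380]=a; im[:400,380:]=b; im[400:,380:]=b0; cv2.imwrite("pics/g.png",im)
E
```

```text
(no output)
```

View pics/g.png

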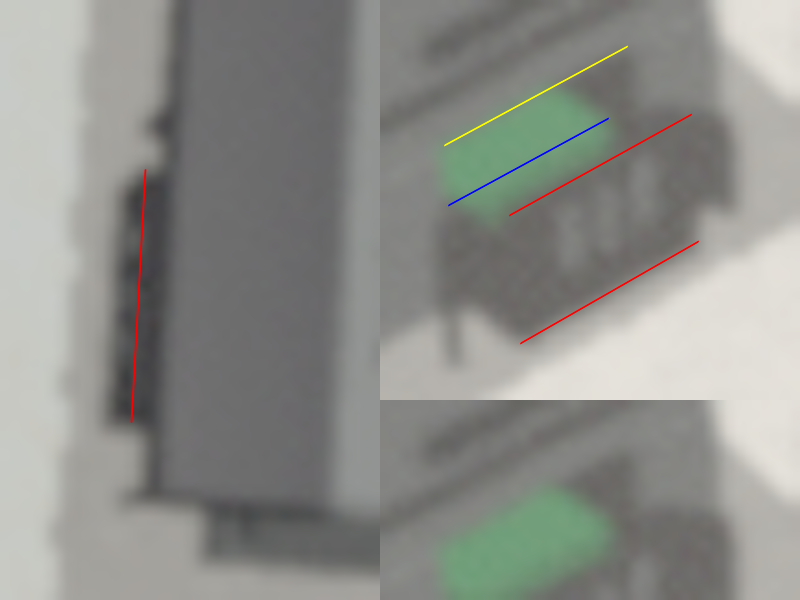

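The wall's bottom edge lies on the predicted home line in the scene view, at (520,343) to (695,240). The strip left of the line in the top view is the slotted outer face seen obliquely. With the hard stop at -195, that confirms it is home, and the arm is clear.

```bash
python3 - <<'E'
from h import *
print(fp(),bot.current_clock()); bot.job_done()
E
```

```text
[-0.2  0.7  0.2] 30.6833
the job is handed in; nothing more can be done
```

The green cassette is in the bay against its stop, the printer is switched on, and I handed the job in at 30.7 s with the arm clear and touching nothing.

- **Cassette:** I carried it over, slid it about 43 mm into the bay in the grip, then pushed its back wall with closed fingers. It hit a hard stop at about 21 N. By fingertip position and the nominal pad width, the back wall was then at printer x ≈ -195 mm, which is the home position. In the scene camera, the wall's bottom edge lies on the predicted home line.
- **Rocker:** I pressed the hanging end up from below. It rose about 9 mm at 3–5 N and then met a firm stop at about 16 N. The picture afterwards shows it tilted the other way.
- **Check that disagreed:** in the last close-up, the rear edge of the green tags showed about 2 px (a few mm) behind its predicted line. I put this down to blur, because the tag stack also measured 3 mm too long before I moved it. I did not push the cassette a second time.
- **Other objects:** the ribbon, jar and pot looked undisturbed in the last pictures. The rest (white cassette, bottle, box, dispenser, stapler) were not looked at again after the moves, but no unexpected contact forces were read.

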